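# Refit the knob of a table-top gas hob and hold its valve pressed

## Robot

A 6-joint arm with a two-finger parallel gripper is mounted at the origin on the work surface. World frame = base frame: x ahead of the robot, y to its left, z up, the work surface at z = 0. Lengths are in m, angles in rad, forces in N, time in s.
With the tool pointing down it reaches from about 0.35 to 0.775 m from the base axis. Payload 7.3 kg.
Tool frame: the origin (TCP) lies midway between the tips of the shut fingers; the grasp point (between the pads) lies 19 mm behind it (robot.grip_depth is the z of the grasp point in the tool frame, in m); z points along the fingers, y is the line along which they close (so a half turn about z gives the same grasp; the last joint's range is limited). The gripper opens to 92 mm and grips with 3 to 60 N. Pads are 19 mm wide; open, the fingers measure 130 mm over their backs; the gripper's body (75 mm by 190 mm) begins 47 mm behind the grasp point.
Start: joints at [-1.281, 0.342, 1.524, -0, 1.275, -0.146], TCP at [0.222, -0.476, 0.227] pointing down, gripper open.
Joint ranges: [-2.53, 2.53], [-0.77, 2.02], [0.04, 2.7], [-1, 4.14], [0.28, 2.66], [-3.11, 3.11]. Speed limits (rad/s): [2.57, 2.57, 3.14, 3.14, 3.14, 3.14].

## Interface

Orientations are given as [roll, pitch, yaw] about the fixed x, y, z axes, in that order (R = Rz(yaw) Ry(pitch) Rx(roll)).
In Python, from cell import robot, viewer gives the robot as it stands.
- The arm moves only by the tool step_arm, never from a script. Its argument "increments" is a list of rows, each an object with "delta_pos": the shift along the tool's x, y, z in cm, a list of three; "dr": the turn, a rotation vector about the tool's x, y, z in degrees, a list of three; "fingers": the closure, from -1 (fully open) to 1 (shut), so that 0 is half open. In form: [{"delta_pos": [tx, ty, tz], "dr": [wx, wy, wz], "fingers": fingers}, ...]. A call has exactly 5 rows; each row is the pose to reach, as a shift and turn from the pose commanded when the call began, along the tool's axes at that moment; what a row does not reach only later rows make up. A row lasts 1/8 s, in which the tool goes at most 62.5 mm and 10.7 degrees, less where a joint would pass 70% of its speed; a pose out of reach is approached as far as the arm can. A call with a gripper value outside its range is refused whole. The fingers move at their own pace and stop on an object; "newtons" is the grip in N (left out, the last holds). Time passes only in rows, so rows that repeat a pose let the fingers close, or fill a call up. It gives the time, the measured TCP pose, the force, the opening and the grip force at its end, in the units of the state.
- robot.observe(): the state, without advancing time (a new reading comes with each control period).
- viewer.read_camera(name): name is "scene" or "top"; returns the picture (384x512x3 uint8, red, green, blue); there is no depth.
- viewer.camera_params(name): a dict with "K" (3x3 intrinsics, pixels), "T" (4x4, takes a point from camera to world coordinates). Camera axes: x right, y down, z forward; pixel columns grow to the right and rows downward; lengths in m; the calibration is good to about 2 mm. A picture is of the moment at which its call begins. camera_params takes no time and is no camera call.
- robot.hand_in(): hands the job in; it is judged then, once.
The state is a dict: "time": time; "qpos": joint angles; "qvel": joint speeds; "joint_efforts": joint torques, N m; "tool_pos": TCP position; "tool_rot": TCP orientation; "contact_force": force on the tool from outside, world axes, zero at the start; "torque": the same for the moment, N m; "opening": finger opening in m; "grip_force": force on a finger pad.
Only numpy, scipy, OpenCV 4.12 (cv2) and the standard library are available. Lean on these libraries where they do the work, as an engineer would, in place of code of your own. Each camera call takes 0.05 s, during which the arm holds its last target. There are 200 camera calls.

## Task

The small gas hob has been taken off its gas and wiped down, and its control knob is still lying on the counter. Lift the aluminium mug by its handle off the hob's pan support and stand it upright on the counter beside the hob, without dropping it and without shifting or tipping the other things; then turn the knob so that its D-shaped bore matches the flat of the bare valve spindle, push it fully home and press the valve all the way down on its spring. Finish while still holding the knob pressed down: do not let it go at the end.

Things in the scene. Friction and masses are not known exactly. Their poses are not given: they have to be found in the camera images.
- hob: One-burner table-top gas hob, fixed. Black glass 360 x 280 mm (x by y), its top 66 mm above the counter. Origin on the counter under the glass's centre, z up; -x edge = front, where the bare spindle stands (x = -135 mm, y = 0). Burner centre at x = +45 mm, y = 0, under a 200 x 200 mm cast-iron pan support, top 100 mm high. White off dot on the glass 34 mm from the spindle, towards the burner.
- spindle_tip (a point): Centre of the top of the upright valve spindle: a bright metal shaft 10 mm across with a flat along it, tip 88 mm above the counter (22 above the glass) when not pressed. x axis = the way the flat faces (the hob's +x, to the burner), flat 2.5 mm from the centre line; z up. The last 2.5 mm of the tip are tapered. It does not turn.
- spindle (a joint): How far the spindle is pressed down, in m: 0 = up, 0.005 = fully down on its stop. A spring resists with about 3 N at the start and 9 N fully down and lifts it again when let go.
- knob: Black plastic cooker knob, about 30 g, right way up on the counter. Origin at the centre of its underside, z up. Round skirt 46 mm across, 18 mm high; on it an upright bar grip along the knob's x, 12 mm wide (y), 18 to 36 mm high, from x = -20 mm to a narrowed pointer end at x = +25 mm; white line on top of the pointer half.
- knob_bore (a point): Roof of the D-shaped bore in the knob's underside, on its axis, 14 mm above the underside; axes as the knob's. Bore 11.6 mm across (0.8 mm clearance all round the spindle), mouth flared 2 mm. Its flat is on the pointer (+x) side: it fits only with its x axis along the spindle tip's x. Fully home this point meets the spindle tip; the skirt then clears the glass, even pressed down.
- mug: Open aluminium boiling mug, 124 mm across the rim, 115 mm high, 0.2 to 0.4 kg, standing empty on the pan support. Origin at the centre of its underside (100 mm above the counter at the start), z up; its wooden ear handle stands out along +x.
- mug_grip (a point): Grip point on the mug's handle: middle of the ear's upper bar, 83 mm from the mug's axis along the mug's +x and 94 mm above the mug's underside. The bar is 18 mm wide (mug's y), 12 mm high (88 to 100 mm above the underside) and runs out from the wall (60 mm from the axis) to 104 mm; the ear goes down to 42 mm above the underside.
- soap_dish: White plastic dish with a bar of blue laundry soap, 78 x 108 mm, 28 mm high, loose, on the counter to one side of the hob (the knob lies on the other side). Origin at the centre of its underside. Leave it.
- spray_bottle: Black plastic spray bottle, 72 mm across, 200 mm high, loose. Origin at the centre of its underside. Leave it.
- peg_jar: Turned wooden jar full of clothes pegs, 88 mm across, 115 mm high, loose. Origin at the centre of its underside. Leave it.
Not all that is in view belongs to the job. There is more than one size of the mug; the job needs the middle-sized.

How it is judged:
By the outcome, as a careful person would: the job done as asked, in the order asked, and still so for the second after the job is handed in, while the arm keeps its last pose, push and grip.
It also fails if it takes over 64 s, if anything falls off the work surface, if the arm or the gripper's body presses on something with over 40 N, if the wrist force passes 120 N, or if a joint passes its speed limit or range.

## Working session

There is one attempt and no reset: what is moved stays moved. The work goes in short steps, Python scripts to look and compute and a tool call to move; the robot and the scene stay as the last step left them, time stands still between calls to the robot, and variables do not carry over. Pictures are saved under pics/ and viewed, at most 10 in all, crops included, and the job is handed in when it is done.

Besides the shell and the picture viewer there is one more tool, called after "Call:" as name(argument=value, ...) on one line, values as JSON. step_arm: Moves the arm, as the interface text tells. Its arguments: {"type":"object","properties":{"increments":{"type":"array"},"newtons":{"type":"number"}},"required":["increments"]}

```bash
mkdir -p pics; ls
cat > h.py <<'E'
import numpy as np, cv2
from scipy.spatial.transform import Rotation as R
from cell import robot, viewer
def grab(n,f=None):
    im=viewer.read_camera(n)[:,:,::-1].copy()
    if f: cv2.imwrite('pics/'+f,im)
    return im
def ray(n,u,v):
    p=viewer.camera_params(n);K,T=np.array(p['K']),np.array(p['T'])
    return T[:3,3],T[:3,:3]@np.linalg.inv(K)@[u,v,1]
def onz(n,u,v,z):
    o,d=ray(n,u,v);return o+d*(z-o[2])/d[2]
def proj(n,P):
    p=viewer.camera_params(n);K,T=np.array(p['K']),np.array(p['T'])
    c=K@(T[:3,:3].T@(np.array(P)-T[:3,3]));return c[:2]/c[2]
E
python3 - <<'E'
from h import *
a=grab('scene');b=grab('top')
cv2.imwrite('pics/s0.png',cv2.resize(a,(800,600),interpolation=cv2.INTER_CUBIC));cv2.imwrite('pics/t0.png',cv2.resize(b,(800,600),interpolation=cv2.INTER_CUBIC))
cv2.imwrite('pics/s0r.png',a);cv2.imwrite('pics/t0r.png',b)
np.set_printoptions(precision=4,suppress=True)
for n in('scene','top'):print(viewer.camera_params(n))
s=robot.observe();print(s,robot.grip_depth)
E
```

```text
pics
{'K': array([[418.3528,   0.    , 250.5112],
       [  0.    , 418.3528, 196.0879],
       [  0.    ,   0.    ,   1.    ]]), 'T': array([[-0.4425,  0.5145, -0.7345,  1.4329],
       [ 0.8965,  0.2734, -0.3485,  0.4122],
       [ 0.0215, -0.8127, -0.5822,  0.8438],
       [ 0.    ,  0.    ,  0.    ,  1.    ]])}
{'K': array([[412.4094,   0.    , 249.3146],
       [  0.    , 412.4094, 192.3582],
       [  0.    ,   0.    ,   1.    ]]), 'T': array([[ 0.0727, -0.969 ,  0.2363,  0.2486],
       [-0.9973, -0.0718,  0.0121, -0.0179],
       [ 0.0053, -0.2365, -0.9716,  1.3535],
       [ 0.    ,  0.    ,  0.    ,  1.    ]])}
{'time': 0.1, 'qpos': array([-1.281 ,  0.3427,  1.5249,  0.    ,  1.2754, -0.146 ]), 'qvel': array([-0.0025, -0.0016, -0.0027,  0.0001,  0.0005, -0.0009]), 'joint_efforts': array([  0.0021, -43.2003, -24.4695,   0.0719,   0.0527,  -0.0001]), 'tool_pos': array([ 0.2216, -0.4756,  0.2261]), 'tool_rot': array([-3.1402, -0.0002,  0.4358]), 'contact_force': array([-0.7412, -0.3749, -1.0559]), 'torque': array([ 0.0243, -0.0067,  0.0403]), 'grip_force': 0.0, 'opening': 0.09167678376574556} -0.0188
```

View pics/s0.png

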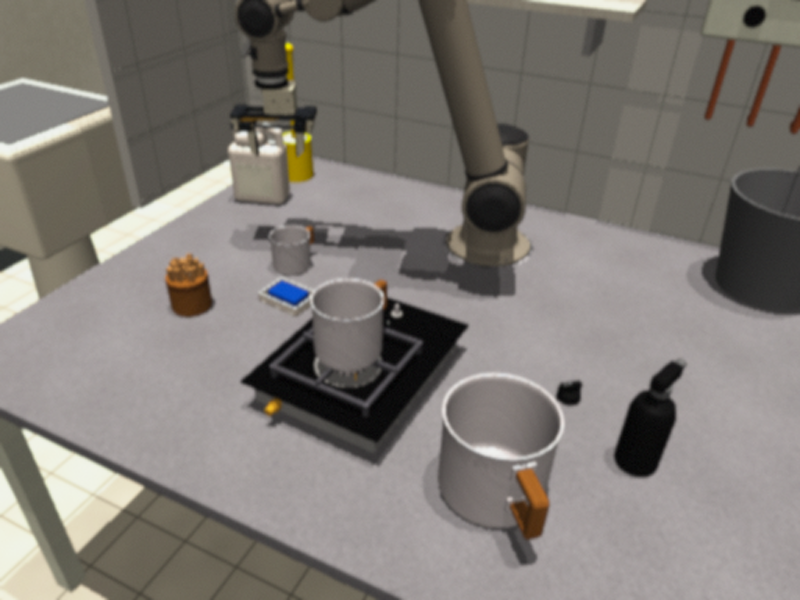

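View pics/t0.png

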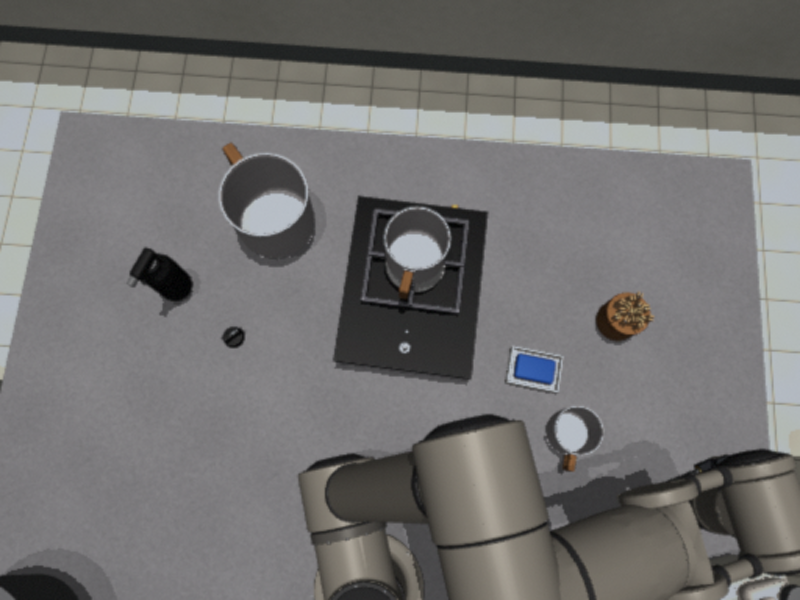

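Top view (800×600): there are three candidate mugs, small at (573,435), middle at (417,250) on the pan support and large at (265,195). The middle one stands on the hob, so it fits; its rim size and a crop will check that. The spindle is at (404,348), the knob at (233,337), the dish at (535,370), the jar at (626,315) and the bottle at (163,275).

Run:
```python
from h import *
np.set_printoptions(precision=4,suppress=True)
t=cv2.imread('pics/t0r.png');s=cv2.imread('pics/s0r.png')
k=1.5625
def big(m,u,v):  # component nearest
    n,l,st,c=cv2.connectedComponentsWithStats(m.astype(np.uint8));i=1+np.argmin([np.hypot(*(c[j]-[u,v]))-0.05*st[j,4] for j in range(1,n)])
    return l==i,c[i],st[i]
# hob glass
g=t.max(2)<60
m,c,st=big(g,410/k,290/k)
cn=max(cv2.findContours(m.astype(np.uint8),cv2.RETR_EXTERNAL,cv2.CHAIN_APPROX_NONE)[0],key=cv2.contourArea)
hull=cv2.convexHull(cn)
for e in (5,8,12,16):
    q=cv2.approxPolyDP(hull,e,True)[:,0]
    if len(q)==4:break
P=np.array([onz('top',*p,0.066)[:2] for p in q])
print('hob',q.tolist(),P,'edges',[np.linalg.norm(P[i]-P[i-1]) for i in range(4)],'c',P.mean(0))
# spindle & dot bright
x0,y0=int(385/k),int(322/k);w=t[y0:int(365/k),x0:int(425/k)].astype(int);n,l,sts,cc=cv2.connectedComponentsWithStats((w.min(2)>90).astype(np.uint8))
for j in range(1,n):print('bright',cc[j]+[x0,y0],sts[j,4],onz('top',*(cc[j]+[x0,y0]),0.066),onz('top',*(cc[j]+[x0,y0]),0.088))
# wood
h=cv2.cvtColor(t,cv2.COLOR_BGR2HSV);wd=(h[...,0]<18)&(h[...,1]>110)&(h[...,2]>50)
n,l,sts,cc=cv2.connectedComponentsWithStats(wd.astype(np.uint8))
for j in range(1,n):
    if sts[j,4]>15:print('wood',cc[j],sts[j],onz('top',*cc[j],0.2))
# knob
g=(t.max(2)<60);m,c,st=big(g,233/k,337/k);print('knob',c,st,onz('top',*c,0.018))
a=t[int(185/k):int(390/k),int(330/k):int(500/k)];b=t[int(310/k):int(365/k),int(205/k):int(262/k)]
a=cv2.resize(a,None,fx=4.4,fy=4.4,interpolation=cv2.INTER_CUBIC)
b=cv2.resize(b,(310,300),interpolation=cv2.INTER_CUBIC)
o=np.zeros((600,800,3),np.uint8);o[:a.shape[0],:a.shape[1]]=a[:600,:480];o[:300,485:795]=b
sx,sy=int(568/k),int(391/k);b2=s[sy-14:sy+14,sx-14:sx+14];o[300:600,490:790]=cv2.resize(b2,(300,300),interpolation=cv2.INTER_CUBIC)
print('crop origins',int(330/k),int(185/k),int(205/k),int(310/k),sx-14,sy-14)
cv2.imwrite('pics/c1.png',o)
```

```text
hob [[229, 126], [311, 136], [299, 242], [215, 231]] [[ 0.7844  0.0825]
 [ 0.7694 -0.1924]
 [ 0.414  -0.1682]
 [ 0.4292  0.0966]] edges [np.float64(0.3554986927303121), np.float64(0.2753512605278696), np.float64(0.35613109028171436), np.float64(0.2651901352782194)] c [ 0.5993 -0.0454]
bright [260.  211.5] 2 [ 0.5018 -0.0402  0.066 ] [ 0.4975 -0.0399  0.088 ]
bright [258.5 222. ] 42 [ 0.4678 -0.0378  0.066 ] [ 0.464  -0.0374  0.088 ]
wood [148.0361  97.6145] [143  92  11  13  83] [0.8025 0.3256 0.2   ]
wood [259.4217 180.5301] [255 174   9  14  83] [ 0.5665 -0.0302  0.2   ]
wood [399.8358 201.3781] [388 188  28  27 402] [ 0.5345 -0.4361  0.2   ]
wood [364.2069 295.3103] [361 291   7  10  58] [ 0.265  -0.3358  0.2   ]
knob [262.5532 192.3769] [ 215  126   97  117 6715] [ 0.5766 -0.0452  0.018 ]
crop origins 211 118 131 198 349 236
```

View pics/c1.png

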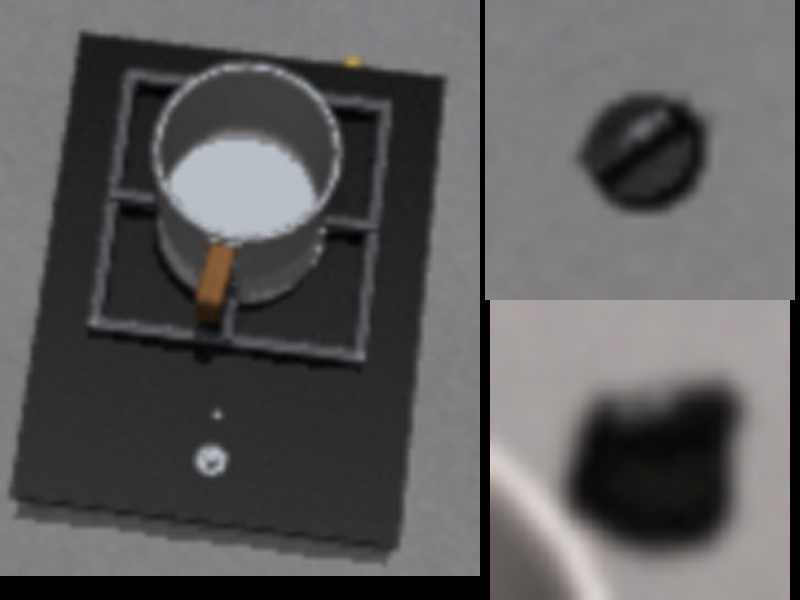

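The crop shows the middle mug on the pan support, with its handle at crop (215,280) towards the spindle, and the spindle ring at (210,460). The knob lies bar diagonal. Next I'll measure these in native pixels across both views.

Run:
```python
from h import *
np.set_printoptions(precision=4,suppress=True,linewidth=200)
t=cv2.imread('pics/t0r.png');s=cv2.imread('pics/s0r.png')
G=lambda x:cv2.cvtColor(x,cv2.COLOR_BGR2GRAY)
print('knob top u140-156,v204-226 ');print(G(t)[206:226,140:160])
print('knob scene');print(G(s)[238:262,352:378])
print('spindle top');print(G(t)[215:229,251:267])
print('spindle scene');print(G(s)[190:212,244:266])
# rim
c=np.array([247,152])/4.4+[211,118]
o=onz('top',*c,0.215);l=onz('top',153/4.4+211,c[1],.215);r=onz('top',341/4.4+211,c[1],.215)
print('mug',o,'diam',np.linalg.norm(l-r))
for p,z in(((222,247),.2),((207,294),.2)):
  print('bar',onz('top',p[0]/4.4+211,p[1]/4.4+118,z))
print('jar',onz('top',626/1.5625,315/1.5625,.1),'dish',onz('top',535/1.5625,370/1.5625,.02))
for P in([.4678,-.0378,.066],[.4678,-.0378,.088],[.464,-.0374,.088]):print(proj('top',P),proj('scene',P))
```

```text
knob top u140-156,v204-226 
[[122 122 123 126 127 126 125 126 126 123 123 125 125 124 125 128 127 128 126 127]
 [122 125 126 126 129 128 126 123 123 122 123 124 125 126 125 124 125 126 127 128]
 [124 125 126 125 127 126 124 116 113 112 113 114 119 120 120 125 127 129 129 128]
 [125 126 127 127 125 117 106  75  62  62  60  66  90  95 101 124 127 130 131 131]
 [125 126 126 124 109  74  52  40  37  38  41  52  37  39  67 112 122 125 128 130]
 [126 128 126 113  74  42  35  36  40  59  67  81  36  16  32  70 101 114 124 126]
 [126 127 120  89  45  34  35  45  76  98  82  52  34   9  11  35  74 111 124 126]
 [127 126 111  61  35  30  39  64  97  94  55  24  14  13  20  22  63 113 127 128]
 [129 122  89  45  36  39  48  65  53  46  20  12  22  28  39  25  66 121 129 128]
 [126 112  68  41  39  40  45  45  22  15  16  28  43  47  44  23  68 123 127 126]
 [123  99  58  41  43  39  33  19  12  21  30  44  48  48  40  23  68 123 126 125]
 [125 114  83  49  42  23  12  13  25  39  44  46  48  44  29  31  78 124 126 127]
 [126 123 111  63  22  13  13  25  39  44  49  49  48  39  20  53 106 126 12
[... 5732 characters left out ...]
12   7  11   7  13   7   9   8  10  13]
 [ 59  35  20  22  29  23  15  12   8  10  10  10  10  13  10  10  10  10  10  11   9  11]
 [ 61  40  31  32  32  28  18  16  14  13   9  10  10   8  10  10  11  11   9  10  12  13]
 [ 63  48  46  57  58  51  39  33  25  17  14  14  10  10   8   9   9  11  14  10   9   9]
 [ 63  50  52  68  76  72  65  60  49  38  27  21  15  13  10  10   9  11  11  10  11  11]]
mug [ 0.6483 -0.0467  0.215 ] diam 0.12438301672571858
bar [ 0.5862 -0.0348  0.2   ]
bar [ 0.5534 -0.027   0.2   ]
jar [ 0.5588 -0.4749  0.1   ] dish [ 0.4472 -0.3134  0.02  ]
[258.5135 221.9984] [252.6902 200.0822]
[258.7041 220.8178] [252.863  194.3928]
[258.4932 222.0146] [253.5105 193.8061]
```

Run:
```python
from h import *
np.set_printoptions(precision=4,suppress=True,linewidth=200)
t=cv2.imread('pics/t0r.png');g=cv2.cvtColor(t,cv2.COLOR_BGR2GRAY).astype(float)
m=cv2.resize(g[200:232,134:166],None,fx=8,fy=8,interpolation=cv2.INTER_LINEAR)<84
ys,xs=np.nonzero(m);f=lambda a,o:(a+.5)/8-.5+o
cx=(f(xs.min(),134)+f(xs.max(),134))/2;cy=(f(ys.min(),200)+f(ys.max(),200))/2
print('bbox',f(xs.min(),134),f(xs.max(),134),f(ys.min(),200),f(ys.max(),200))
k=onz('top',cx,cy,.009);print('knob',k,'centroid',onz('top',f(xs.mean(),134),f(ys.mean(),200),.009))
print('scene pred',proj('scene',k),proj('scene',[*k[:2],.036]),'top pred',proj('top',[*k[:2],.036]))
def line(pts,w,z):
    P=np.array([onz('top',u,v,z)[:2] for u,v in pts]);c=np.average(P,axis=0,weights=w);d=P-c
    e,V=np.linalg.eigh((d*w[:,None]).T@d);v=V[:,1];print(c,np.degrees(np.arctan2(v[1],v[0])),np.sqrt(e/w.sum()))
R0=[(u,v) for v in range(209,217) for u in range(145,153) if g[v,u]>55 and (u+v)<364 and v>=211]
line(R0,np.array([g[v,u]-45 for u,v in R0]),.036)
R1=[(u,v) for v in range(210,220) for u in range(144,155) if g[v,u]<26]
line(R1,np.array([30-g[v,u] for u,v in R1]),.027)
print('collar from scene',onz('scene',253.5,200.3,.066),'tip axis', onz('scene',253.5,193.9,.088), 'dot',onz('scene',248,206,.066))
s=robot.observe()
tgt=np.array([.567,-.0295,.194-.019+.10]);print('to mug',tgt-s['tool_pos'],'in tool',R.from_euler('xyz',s['tool_rot']).inv().apply(tgt-s['tool_pos'])*100)
```

```text
bbox 141.4375 156.3125 208.5625 222.3125
knob [0.4727 0.3243 0.009 ] centroid [0.4729 0.3231 0.009 ]
scene pred [362.8483 251.0224] [364.5135 244.1275] top pred [146.9483 213.9207]
[0.4786 0.3187] 130.6154086512755 [0.0016 0.0043]
[0.4705 0.3174] 129.521069370296 [0.0047 0.0119]
collar from scene [ 0.4676 -0.035   0.066 ] tip axis [ 0.4645 -0.0372  0.088 ] dot [ 0.5025 -0.037   0.066 ]
to mug [0.3454 0.4461 0.0489] in tool [ 50.1476 -25.8612  -4.8426]
```

Call:
step_arm(increments=[{"delta_pos":[5,-2.6,-4.8],"dr":[0,0,8],"fingers":-1},{"delta_pos":[10.5,-5.4,-4.8],"dr":[0,0,16],"fingers":-1},{"delta_pos":[16,-8.2,-4.8],"dr":[0,0,24],"fingers":-1},{"delta_pos":[21.5,-11,-4.8],"dr":[0,0,32],"fingers":-1},{"delta_pos":[27,-13.9,-4.8],"dr":[0,0,37],"fingers":-1}])

```text
time: 0.72
tool_pos: [0.4046, -0.2393, 0.2746]
tool_rot: [-3.142, 0.0, -0.214]
contact_force: [0.6, -1.1, -0.1]
opening: 0.0916
grip_force: 0.0
```

```bash
cat >> h.py <<'E'
def go(x,y,z,yaw):
    s=robot.observe();M=R.from_euler('xyz',s['tool_rot'])
    W=R.from_euler('xyz',[np.pi,0,np.radians(yaw)])
    print('t %.2f'%s['time'],'pos',s['tool_pos'].round(4),'rot',np.degrees(s['tool_rot']).round(2),'F',s['contact_force'].round(2),'op %.4f gf %.1f'%(s['opening'],s['grip_force']))
    print('d cm',(M.inv().apply(np.array([x,y,z])-s['tool_pos'])*100).round(2),'dr',np.degrees((M.inv()*W).as_rotvec()).round(2))
E
python3 -c "
from h import *
go(.567,-.0295,.275,-12)"
```

```text
t 0.72 pos [ 0.4046 -0.2393  0.2746] rot [-180.      0.    -12.25] F [ 0.62 -1.15 -0.1 ] op 0.0916 gf 0.0
d cm [ 11.42 -23.95  -0.04] dr [-0.    0.   -0.25]
```

Call:
step_arm(increments=[{"delta_pos":[2.7,-5.6,0],"dr":[0,0,0],"fingers":-1},{"delta_pos":[5.4,-11.3,0],"dr":[0,0,0],"fingers":-1},{"delta_pos":[8.1,-17,0],"dr":[0,0,0],"fingers":-1},{"delta_pos":[10.4,-22,0],"dr":[0,0,0],"fingers":-1},{"delta_pos":[11.4,-24,0],"dr":[0,0,0],"fingers":-1}])

```text
time: 1.35
tool_pos: [0.5663, -0.0274, 0.2739]
tool_rot: [-3.141, 0.001, -0.207]
contact_force: [0.7, 0.1, -0.7]
opening: 0.0918
grip_force: 0.0
```

```bash
python3 -c "
from h import *
go(.567,-.0295,.175,-12)
a=grab('scene');b=grab('top')
def c(im,n,P,h):
  u,v=proj(n,P).astype(int);return cv2.resize(im[v-h:v+h,u-h:u+h],(400,400),interpolation=cv2.INTER_CUBIC)
cv2.imwrite('pics/c2.png',np.hstack([c(a,'scene',[.58,-.03,.2],45),c(b,'top',[.58,-.03,.2],45)]))
"
```

```text
t 1.35 pos [ 0.5663 -0.0274  0.2739] rot [-1.7999e+02  7.0000e-02 -1.1850e+01] F [ 0.69  0.07 -0.68] op 0.0918 gf 0.0
d cm [0.13 0.19 9.89] dr [-0.01  0.07  0.15]
```

View pics/c2.png

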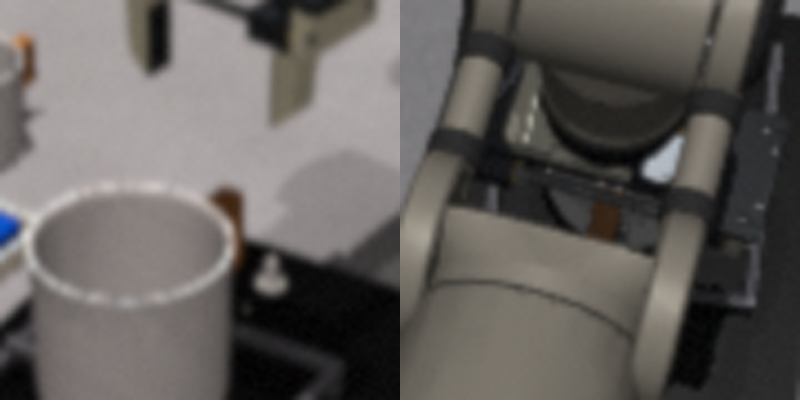

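The left half of the picture shows the fingers at (150,70) and (290,125), straddling the handle bar at (228,225). I'll descend.

Call:
step_arm(increments=[{"delta_pos":[0.1,0.2,3.5],"dr":[0,0,0],"fingers":-1},{"delta_pos":[0.1,0.2,7],"dr":[0,0,0],"fingers":-1},{"delta_pos":[0.1,0.2,9.5],"dr":[0,0,0],"fingers":-1},{"delta_pos":[0.1,0.2,9.9],"dr":[0,0,0],"fingers":-1},{"delta_pos":[0.1,0.2,9.9],"dr":[0,0,0],"fingers":0}])

```text
time: 2.08
tool_pos: [0.5659, -0.0333, 0.1765]
tool_rot: [3.141, -0.001, -0.211]
contact_force: [-0.1, 0.2, 1.0]
opening: 0.0863
grip_force: 0.0
```

Call:
step_arm(increments=[{"delta_pos":[0,0,0],"dr":[0,0,0],"fingers":1},{"delta_pos":[0,0,0],"dr":[0,0,0],"fingers":1},{"delta_pos":[0,0,0],"dr":[0,0,0],"fingers":1},{"delta_pos":[0,0,0],"dr":[0,0,0],"fingers":1},{"delta_pos":[0,0,0],"dr":[0,0,0],"fingers":1}], newtons=55)

```text
time: 2.7
tool_pos: [0.5659, -0.0323, 0.1757]
tool_rot: [3.141, -0.0, -0.21]
contact_force: [-0.2, 1.0, -0.2]
opening: 0.0361
grip_force: 0.0
```

Call:
step_arm(increments=[{"delta_pos":[0,-0.2,0],"dr":[0,0,0],"fingers":1},{"delta_pos":[0,-0.2,0],"dr":[0,0,0],"fingers":1},{"delta_pos":[0,-0.2,0],"dr":[0,0,0],"fingers":1},{"delta_pos":[0,-0.2,0],"dr":[0,0,0],"fingers":1},{"delta_pos":[0,-0.2,0],"dr":[0,0,0],"fingers":1}], newtons=55)

```text
time: 3.32
tool_pos: [0.5662, -0.0303, 0.1757]
tool_rot: [3.142, 0.0, -0.21]
contact_force: [-0.7, 1.4, 0.2]
opening: 0.0176
grip_force: 54.4
```

Call:
step_arm(increments=[{"delta_pos":[0,0,-0.5],"dr":[0,0,0],"fingers":1},{"delta_pos":[0,0,-1.5],"dr":[0,0,0],"fingers":1},{"delta_pos":[0,0,-3],"dr":[0,0,0],"fingers":1},{"delta_pos":[0,0,-4.5],"dr":[0,0,0],"fingers":1},{"delta_pos":[0,0,-5],"dr":[0,0,0],"fingers":1}])

```text
time: 3.95
tool_pos: [0.567, -0.0304, 0.2275]
tool_rot: [3.142, -0.003, -0.21]
contact_force: [0.9, 1.0, -2.1]
opening: 0.0175
grip_force: 54.5
```

```bash
python3 -c "
from h import *
# dish at corrected: mug target (.65,-.30); grip
go(.57,-.283,.23,-12)
a=grab('scene')
cv2.imwrite('pics/c3.png',cv2.resize(a[100:300,100:340],(720,600),interpolation=cv2.INTER_CUBIC))
"
```

```text
t 3.95 pos [ 0.567  -0.0304  0.2275] rot [ 1.800e+02 -1.600e-01 -1.203e+01] F [ 0.86  1.   -2.12] op 0.0175 gf 54.5
d cm [ 5.56 24.64 -0.23] dr [ 0.   -0.16 -0.03]
```

View pics/c3.png

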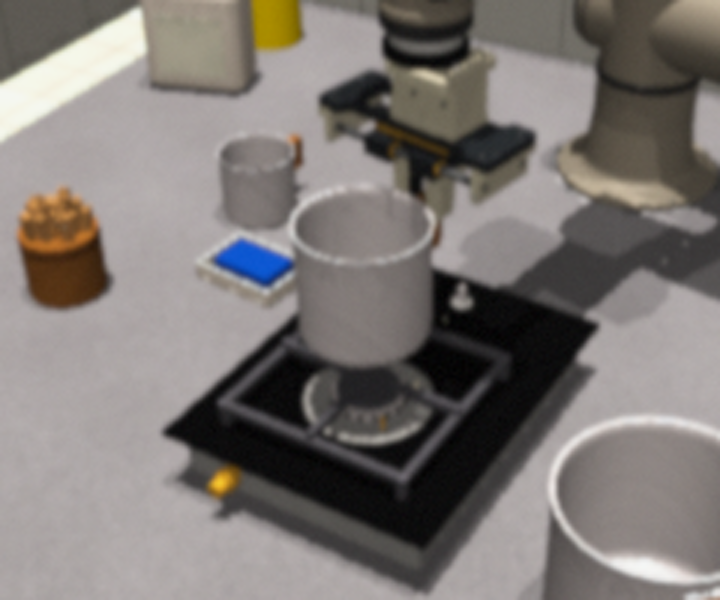

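The mug hangs upright, about 5 cm above the support. I'll carry it to the counter at about (0.66, -0.30), between the hob, dish and jar.

Call:
step_arm(increments=[{"delta_pos":[0.5,2,-1],"dr":[0,0,0],"fingers":1},{"delta_pos":[1.8,7,-1],"dr":[0,0,0],"fingers":1},{"delta_pos":[3.3,12.5,-1],"dr":[0,0,0],"fingers":1},{"delta_pos":[4.7,18,-1],"dr":[0,0,0],"fingers":1},{"delta_pos":[5.9,22.5,-1],"dr":[0,0,0],"fingers":1}])

```text
time: 4.62
tool_pos: [0.5763, -0.2664, 0.2356]
tool_rot: [3.141, 0.0, -0.212]
contact_force: [0.1, 0.2, -2.7]
opening: 0.0172
grip_force: 54.5
```

Call:
step_arm(increments=[{"delta_pos":[0.5,2,0],"dr":[0,0,0],"fingers":1},{"delta_pos":[0.5,2,1],"dr":[0,0,0],"fingers":1},{"delta_pos":[0.5,2,4],"dr":[0,0,0],"fingers":1},{"delta_pos":[0.5,2,8],"dr":[0,0,0],"fingers":1},{"delta_pos":[0.5,2,12],"dr":[0,0,0],"fingers":1}])

```text
time: 5.25
tool_pos: [0.5778, -0.2812, 0.1144]
tool_rot: [-3.141, 0.0, -0.208]
contact_force: [1.2, 0.2, -2.1]
opening: 0.0178
grip_force: 54.5
```

Call:
step_arm(increments=[{"delta_pos":[0,0,1.5],"dr":[0,0,0],"fingers":1},{"delta_pos":[0,0,2.7],"dr":[0,0,0],"fingers":1},{"delta_pos":[0,0,3.3],"dr":[0,0,0],"fingers":1},{"delta_pos":[0,0,3.6],"dr":[0,0,0],"fingers":1},{"delta_pos":[0,0,3.6],"dr":[0,0,0],"fingers":1}])

```text
time: 5.88
tool_pos: [0.5781, -0.2835, 0.0804]
tool_rot: [3.141, -0.001, -0.21]
contact_force: [0.4, -0.2, -2.6]
opening: 0.0177
grip_force: 54.5
```

Call:
step_arm(increments=[{"delta_pos":[0,0,0.2],"dr":[0,0,0],"fingers":1},{"delta_pos":[0,0,0.35],"dr":[0,0,0],"fingers":1},{"delta_pos":[0,0,0.45],"dr":[0,0,0],"fingers":1},{"delta_pos":[0,0,0.5],"dr":[0,0,0],"fingers":1},{"delta_pos":[0,0,0.5],"dr":[0,0,0],"fingers":1}])

```text
time: 6.5
tool_pos: [0.5779, -0.2832, 0.0757]
tool_rot: [3.141, -0.0, -0.21]
contact_force: [-4.0, 1.1, 5.2]
opening: 0.0175
grip_force: 54.4
```

The mug is on the counter, with the wrist force now upward, so I'll release it.

Call:
step_arm(increments=[{"delta_pos":[0,0,-0.05],"dr":[0,0,0],"fingers":0.4},{"delta_pos":[0,0,-0.05],"dr":[0,0,0],"fingers":0.2},{"delta_pos":[0,0,-0.05],"dr":[0,0,0],"fingers":0.2},{"delta_pos":[0,0,-0.05],"dr":[0,0,0],"fingers":0.2},{"delta_pos":[0,0,-0.05],"dr":[0,0,0],"fingers":0.2}])

```text
time: 7.12
tool_pos: [0.5779, -0.2833, 0.0751]
tool_rot: [3.142, -0.0, -0.21]
contact_force: [0.7, 0.7, 0.2]
opening: 0.0367
grip_force: 0.0
```

Call:
step_arm(increments=[{"delta_pos":[0,0,-1.5],"dr":[0,0,0],"fingers":0.2},{"delta_pos":[0,0,-4],"dr":[0,0,0],"fingers":0.2},{"delta_pos":[0,0,-8],"dr":[0,0,0],"fingers":0.2},{"delta_pos":[0,0,-12],"dr":[0,0,0],"fingers":0.2},{"delta_pos":[0,0,-15],"dr":[0,0,0],"fingers":0.2}])

```text
time: 7.75
tool_pos: [0.5782, -0.2835, 0.2287]
tool_rot: [3.14, -0.003, -0.21]
contact_force: [0.8, 0.0, -0.8]
opening: 0.0365
grip_force: 0.0
```

```bash
python3 -c "
from h import *
go(.4727,.3243,.15,130)
"
```

```text
t 7.75 pos [ 0.5782 -0.2835  0.2287] rot [179.93  -0.18 -12.03] F [ 0.76  0.03 -0.8 ] op 0.0365 gf 0.0
d cm [-23.01 -57.25   7.72] dr [ 2.6000e-01  1.0000e-02 -1.4203e+02]
```

```bash
python3 -c "
from h import *
k=1.5625
s=cv2.imread('pics/s0r.png');t=cv2.imread('pics/t0r.png')
g=cv2.cvtColor(s,cv2.COLOR_BGR2GRAY)
for v in (262,270,280,288,294,298,301): 
  x=[u for u in range(385,440) if g[v,u]<70]; print(v,x[:1],x[-1:])
print('base mid scene',onz('scene',640/k,466/k,0.0), onz('scene',640/k,470/k,0.0))
for P in([163/k,275/k,.1],[178/k,290/k,.01]):print(onz('top',*P))
for P in ([265/k,195/k],):print('bigmug rim',onz('top',*P,.18))
print('base',onz('top',275/k,225/k,.0))
b=t[140:200,70:135];print((b.max(2)<60).sum())
"
```

```text
262 [402] [431]
270 [400] [431]
280 [396] [427]
288 [394] [424]
294 [394] [421]
298 [396] [420]
301 [399] [418]
base mid scene [0.5840246  0.47678813 0.        ] [0.59287157 0.47819061 0.        ]
[0.57261115 0.45749065 0.1       ]
[0.56502927 0.45429978 0.01      ]
bigmug rim [0.72735746 0.25437441 0.18      ]
base [0.73138879 0.26553461 0.        ]
818
```

Call:
step_arm(increments=[{"delta_pos":[-2,-5,0],"dr":[0,0,-10],"fingers":0.2},{"delta_pos":[-4.2,-10.5,0],"dr":[0,0,-20],"fingers":0.2},{"delta_pos":[-6.4,-16,0],"dr":[0,0,-30],"fingers":0.2},{"delta_pos":[-8.6,-21.5,0],"dr":[0,0,-40],"fingers":0.2},{"delta_pos":[-10.8,-27,0],"dr":[0,0,-50],"fingers":0.2}])

```text
time: 8.38
tool_pos: [0.5282, 0.005, 0.2266]
tool_rot: [3.14, -0.002, 0.668]
contact_force: [1.2, 0.3, -0.3]
opening: 0.0364
grip_force: 0.0
```

```bash
python3 -c "
from h import *
go(.4727,.3243,.15,130)
"
```

```text
t 8.38 pos [0.5282 0.005  0.2266] rot [ 1.7991e+02 -9.0000e-02  3.8290e+01] F [ 1.22  0.3  -0.27] op 0.0364 gf 0.0
d cm [ 15.41 -28.51   7.64] dr [  0.14   0.   -91.71]
```

The bottle is at about (0.57, 0.46), leaving about 3 cm to the gripper body at the knob. I'll continue.

Call:
step_arm(increments=[{"delta_pos":[2.5,-5,0],"dr":[0,0,-10],"fingers":0.2},{"delta_pos":[5.1,-9.5,0],"dr":[0,0,-20],"fingers":0.2},{"delta_pos":[7.8,-14.5,0],"dr":[0,0,-30],"fingers":0.2},{"delta_pos":[10.5,-19.5,0],"dr":[0,0,-40],"fingers":0.2},{"delta_pos":[13,-24,0],"dr":[0,0,-50],"fingers":0.2}])

```text
time: 9.0
tool_pos: [0.4829, 0.2745, 0.2266]
tool_rot: [3.14, -0.001, 1.542]
contact_force: [1.2, -0.3, 0.1]
opening: 0.0368
grip_force: 0.0
```

```bash
python3 -c "
from h import *
go(.4727,.3243,.10,130)
"
```

```text
t 9.00 pos [0.4829 0.2745 0.2266] rot [ 1.7989e+02 -4.0000e-02  8.8330e+01] F [ 1.15 -0.31  0.14] op 0.0368 gf 0.0
d cm [ 4.94 -1.19 12.66] dr [  0.12  -0.   -41.67]
```

Call:
step_arm(increments=[{"delta_pos":[2.5,-0.6,2],"dr":[0,0,-10],"fingers":0.2},{"delta_pos":[4.2,-1,6],"dr":[0,0,-20],"fingers":0.2},{"delta_pos":[4.9,-1.2,10],"dr":[0,0,-30],"fingers":0.2},{"delta_pos":[4.9,-1.2,12.6],"dr":[0,0,-40],"fingers":0.2},{"delta_pos":[4.9,-1.2,12.6],"dr":[0,0,-41.7],"fingers":0.2}])

```text
time: 9.62
tool_pos: [0.4722, 0.3215, 0.0983]
tool_rot: [-3.138, -0.001, 2.263]
contact_force: [-0.1, 0.1, 0.4]
opening: 0.0366
grip_force: 0.0
```

```bash
python3 -c "
from h import *
go(.4727,.3243,.021,130)
a=grab('scene')
u,v=proj('scene',[.4727,.3243,.05]).astype(int);cv2.imwrite('pics/c4.png',cv2.resize(a[v-40:v+40,u-50:u+50],(750,600),interpolation=cv2.INTER_CUBIC))
"
```

```text
t 9.62 pos [0.4722 0.3215 0.0983] rot [-1.7982e+02 -3.0000e-02  1.2968e+02] F [-0.07  0.05  0.35] op 0.0366 gf 0.0
d cm [0.17 0.24 7.73] dr [-0.18 -0.04 -0.32]
```

View pics/c4.png

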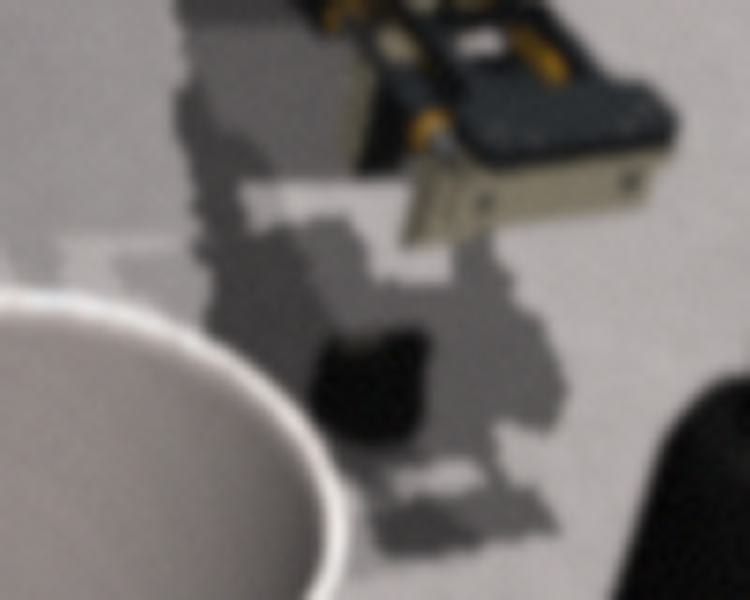

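The fingertips at crop (375,170) and (430,240) straddle the knob bar at about (380,335). I'll descend and grip.

Call:
step_arm(increments=[{"delta_pos":[0.1,0.2,2.5],"dr":[0,0,0],"fingers":0.2},{"delta_pos":[0.1,0.2,5],"dr":[0,0,0],"fingers":0.2},{"delta_pos":[0.1,0.2,6.8],"dr":[0,0,0],"fingers":0.2},{"delta_pos":[0.1,0.2,7.5],"dr":[0,0,0],"fingers":0.2},{"delta_pos":[0.1,0.2,7.65],"dr":[0,0,0],"fingers":0.2}])

```text
time: 10.3
tool_pos: [0.4748, 0.3242, 0.0238]
tool_rot: [3.14, 0.001, 2.262]
contact_force: [-0.1, -0.4, -0.2]
opening: 0.0369
grip_force: 0.0
```

```bash
python3 -c "
from h import *
go(.4727,.3243,.0205,130)
"
```

```text
t 10.30 pos [0.4748 0.3242 0.0238] rot [1.7990e+02 3.0000e-02 1.2959e+02] F [-0.08 -0.42 -0.21] op 0.0369 gf 0.0
d cm [ 0.14 -0.15  0.33] dr [ 0.1   0.03 -0.41]
```

Call:
step_arm(increments=[{"delta_pos":[0.1,-0.1,0.1],"dr":[0,0,0],"fingers":0.2},{"delta_pos":[0.1,-0.1,0.25],"dr":[0,0,0],"fingers":0.5},{"delta_pos":[0.1,-0.1,0.25],"dr":[0,0,0],"fingers":1},{"delta_pos":[0.1,-0.1,0.25],"dr":[0,0,0],"fingers":1},{"delta_pos":[0.1,-0.1,0.25],"dr":[0,0,0],"fingers":1}], newtons=10)

```text
time: 10.92
tool_pos: [0.4727, 0.3241, 0.0203]
tool_rot: [3.141, 0.0, 2.263]
contact_force: [0.3, -0.5, 1.0]
opening: 0.0119
grip_force: 10.0
```

Call:
step_arm(increments=[{"delta_pos":[0,0,0],"dr":[0,0,0],"fingers":1},{"delta_pos":[0,0,0],"dr":[0,0,0],"fingers":1},{"delta_pos":[0,0,0],"dr":[0,0,0],"fingers":1},{"delta_pos":[0,0,0],"dr":[0,0,0],"fingers":1},{"delta_pos":[0,0,0],"dr":[0,0,0],"fingers":1}], newtons=40)

```text
time: 11.55
tool_pos: [0.4727, 0.3241, 0.0203]
tool_rot: [3.141, 0.0, 2.263]
contact_force: [0.9, 0.2, 3.0]
opening: 0.0115
grip_force: 40.0
```

Call:
step_arm(increments=[{"delta_pos":[0,0,-2],"dr":[0,0,0],"fingers":1},{"delta_pos":[0,0,-6],"dr":[0,0,0],"fingers":1},{"delta_pos":[0,0,-11],"dr":[0,0,0],"fingers":1},{"delta_pos":[0,0,-13],"dr":[0,0,0],"fingers":1},{"delta_pos":[0,0,-13],"dr":[0,0,0],"fingers":1}])

```text
time: 12.18
tool_pos: [0.4731, 0.3243, 0.1514]
tool_rot: [3.139, 0.001, 2.263]
contact_force: [0.3, -0.6, 0.1]
opening: 0.0113
grip_force: 40.0
```

```bash
python3 -c "
from h import *
go(.4675,-.0368,.15,176.7)
"
```

```text
t 12.18 pos [0.4731 0.3243 0.1514] rot [1.7985e+02 4.0000e-02 1.2967e+02] F [ 0.35 -0.58  0.11] op 0.0113 gf 40.0
d cm [-27.44 -23.48   0.1 ] dr [  0.12   0.1  -47.03]
```

Call:
step_arm(increments=[{"delta_pos":[-3.5,-3,0],"dr":[0,0,-8],"fingers":1},{"delta_pos":[-7.5,-6.5,0],"dr":[0,0,-17],"fingers":1},{"delta_pos":[-11.5,-10,0],"dr":[0,0,-26],"fingers":1},{"delta_pos":[-15.5,-13.5,0],"dr":[0,0,-35],"fingers":1},{"delta_pos":[-19.5,-17,0],"dr":[0,0,-44],"fingers":1}])

```text
time: 12.8
tool_pos: [0.4649, 0.0638, 0.1485]
tool_rot: [-3.141, -0.003, 3.037]
contact_force: [0.8, 0.2, -0.0]
opening: 0.0118
grip_force: 40.0
```

```bash
python3 -c "
from h import *
go(.4675,-.0368,.14,176.7)
"
```

```text
t 12.80 pos [0.4649 0.0638 0.1485] rot [-179.98   -0.18  173.98] F [ 0.84  0.22 -0.04] op 0.0118 gf 40.0
d cm [-1.32 -9.98  0.85] dr [-0.02 -0.18 -2.72]
```

Call:
step_arm(increments=[{"delta_pos":[-0.5,-4,0.3],"dr":[0,0,-1.5],"fingers":1},{"delta_pos":[-1,-8,0.6],"dr":[0,0,-2.7],"fingers":1},{"delta_pos":[-1.3,-9.6,0.8],"dr":[0,-0.2,-2.7],"fingers":1},{"delta_pos":[-1.3,-10,0.8],"dr":[0,-0.2,-2.7],"fingers":1},{"delta_pos":[-1.3,-10,0.8],"dr":[0,-0.2,-2.7],"fingers":1}])

```text
time: 13.42
tool_pos: [0.4678, -0.0346, 0.1418]
tool_rot: [3.141, 0.003, 3.078]
contact_force: [0.5, 0.1, -1.0]
opening: 0.0119
grip_force: 40.0
```

```bash
python3 -c "
from h import *
go(.4675,-.0368,.115,176.7)
s=robot.observe();p=s['tool_pos']
a=grab('scene');b=grab('top')
cv2.imwrite('pics/s5r.png',a)
def c(im,n,P,h):
  u,v=proj(n,P).astype(int);print(n,u-h,v-h);return cv2.resize(im[v-h:v+h,u-h:u+h],(400,400),interpolation=cv2.INTER_CUBIC)
cv2.imwrite('pics/c5.png',np.hstack([c(a,'scene',[.467,-.037,.11],25),c(b,'top',[.467,-.037,.11],40)]))
k=[p[0],p[1],p[2]-.0203];print('pred knob underside scene',proj('scene',k))
M=R.from_euler('xyz',s['tool_rot']);print(M.as_matrix().round(4))
"
```

```text
t 13.43 pos [ 0.4678 -0.0346  0.1418] rot [1.7998e+02 1.5000e-01 1.7638e+02] F [ 0.52  0.12 -0.97] op 0.0119 gf 40.0
d cm [ 0.03 -0.22  2.68] dr [ 0.02  0.15 -0.32]
scene 228 163
top 218 179
pred knob underside scene [254.05835757 185.78473636]
[[-9.98e-01  6.31e-02  2.60e-03]
 [ 6.31e-02  9.98e-01  1.00e-04]
 [-2.60e-03  3.00e-04 -1.00e+00]]
```

View pics/c5.png

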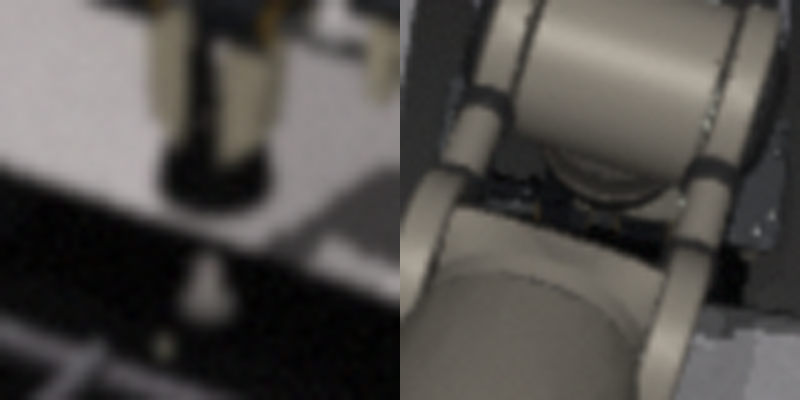

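In the scene crop the knob skirt (centre 215,190) sits right above the spindle (208,285) and needs about 2 mm in -y. I'll correct that while lowering to just above the tip.

Call:
step_arm(increments=[{"delta_pos":[0,-0.2,1],"dr":[0,0.15,-0.3],"fingers":1},{"delta_pos":[0,-0.2,2],"dr":[0,0.15,-0.3],"fingers":1},{"delta_pos":[0,-0.2,2.6],"dr":[0,0.15,-0.3],"fingers":1},{"delta_pos":[0,-0.2,2.7],"dr":[0,0.15,-0.3],"fingers":1},{"delta_pos":[0,-0.2,2.7],"dr":[0,0.15,-0.3],"fingers":1}])

```text
time: 14.15
tool_pos: [0.4681, -0.0374, 0.1152]
tool_rot: [-3.141, 0.001, 3.083]
contact_force: [-0.2, -0.7, -0.4]
opening: 0.0119
grip_force: 40.0
```

```bash
python3 -c "
from h import *
go(.468,-.0368,.0943,176.7)
print(proj('scene',[.4678+.0208,-.0346+.0099,.1215]))
a=grab('scene');g=cv2.cvtColor(a,cv2.COLOR_BGR2GRAY);print(g[180:206,244:266])
"
```

```text
t 14.15 pos [ 0.4681 -0.0374  0.1152] rot [-1.7999e+02  5.0000e-02  1.7667e+02] F [-0.21 -0.68 -0.45] op 0.0119 gf 40.0
d cm [0.02 0.06 2.09] dr [-0.01  0.05 -0.03]
[254.01345669 190.06424294]
[[162 141 119 112 109  95  58  29  24  46  73 100 108 110 108 100  92  99
  116 134 142 141]
 [165 144 122 112 107  93  58  24  20  43  71  99 109 110 107  98  92  98
  119 137 142 142]
 [167 149 124 113 107  91  55  23  21  39  72  97 110 112 107  98  92 101
  123 138 144 142]
 [168 151 128 114 108  90  53  25  24  41  71  97 110 111 106  96  93 105
  125 139 143 143]
 [171 158 138 121 107  89  54  27  31  44  70  99 110 113 107  95  92 108
  128 140 141 141]
 [174 166 149 126 107  83  49  27  26  40  69  98 108 111 107  98  98 114
  134 140 141 140]
 [174 171 157 129 101  72  42  23  22  37  70 100 109 110 105  97 105 123
  137 141 143 141]
 [166 166 152 118  85  60  34  16  18  33  70  97 107 104  96  88 105 129
  140 142 142 142]
 [135 145 136  96  59  42  25  16  16  37  71  95  99  88  73  67  93 126
  139 141 141 138]
 [ 83 101  99  67  34  21  13  15  16  38  66  80  79  61  44  45  81 
[... 811 characters left out ...]
0  65  35  15   4   5   6   4
    6   4   8   8]
 [  4   4   5   4   4  13  31  62  86 101  98  75  49  25   9   4   5   4
    6   4   6   5]
 [  3   5   6   5   7  15  37  64  84  95  95  81  60  34  12   3   7   5
    7   6   4   1]
 [  7   7   7   2   8  14  35  59  75  80  83  74  55  32  14   6   6   4
    7   5   5   4]
 [  6   7   7   8   5  12  25  43  53  61  60  56  42  24   9   7   6   5
    5   4   5   7]
 [  9   5   7  10  12  11  12  24  31  36  35  30  23   8   4   9   6   5
    4   2   8   6]
 [  9  10   8  17  25  19  10  10  12  14  17  11   7   2   5   7   6   4
    7   7   7   7]
 [ 11  11  18  35  50  37  13   8   8   4   7   3   5   7   6   7   9   7
    7   7   4   7]]
```

Call:
step_arm(increments=[{"delta_pos":[0,0.05,0.4],"dr":[0,0,0],"fingers":1},{"delta_pos":[0,0.05,0.6],"dr":[0,0,0],"fingers":1},{"delta_pos":[0,0.05,0.8],"dr":[0,0,0],"fingers":1},{"delta_pos":[0,0.05,0.9],"dr":[0,0,0],"fingers":1},{"delta_pos":[0,0.05,0.9],"dr":[0,0,0],"fingers":1}])

```text
time: 14.82
tool_pos: [0.468, -0.0369, 0.1061]
tool_rot: [-3.141, 0.001, 3.083]
contact_force: [-1.0, 0.1, 1.5]
opening: 0.0115
grip_force: 40.0
```

```bash
python3 -c "
from h import *
go(.468,-.0368,.0943,176.7);print(robot.observe()['torque'])
a=cv2.imread('pics/s5r.png');print(cv2.cvtColor(a,cv2.COLOR_BGR2GRAY)[180:194,244:266])
"
```

```text
t 14.82 pos [ 0.468  -0.0369  0.1061] rot [-1.7999e+02  4.0000e-02  1.7667e+02] F [-0.97  0.13  1.47] op 0.0115 gf 40.0
d cm [0.01 0.01 1.18] dr [-0.01  0.04 -0.03]
[ 0.10414906 -0.14275734  0.05471878]
[[175 174 173 158 127  92  60  35  15  16  33  68  97 106 106  97  89 103
  129 141 142 143]
 [173 174 172 151 107  64  42  23  15  14  32  66  92  97  89  74  64  90
  126 140 143 142]
 [175 174 168 141  87  39  23  13  12  13  30  57  76  75  58  43  41  76
  121 139 142 143]
 [174 174 162 128  70  26  12   9  10  13  24  40  48  43  30  19  25  66
  114 136 143 142]
 [175 173 158 119  61  21  10  11  11  11  18  24  25  21  16  12  20  57
  104 132 140 141]
 [176 172 157 112  57  21   8   9  13  11  14  14  12   9   8  11  22  54
  100 131 139 141]
 [175 172 157 116  63  26  13  10   8  12  11  12  14  12  11   9  25  61
  105 132 141 141]
 [166 169 161 131  85  46  22  17  16  12  14  12  11  12  16  20  43  80
  115 135 140 141]
 [135 147 152 139 109  75  51  38  28  21  20  20  20  28  34  49  73 105
  130 138 141 138]
 [ 84 103 119 120 109  94  81  68  55  50  51  48  53  60  72  91 110 126
  136 140 136 129]
 [ 36  54  64  73  82  87  86  86  84  85  87  90  97 104 111 122 132 135
  135 131 125 110]
 [ 10  16  22  32  42  51  62  73  84  92 103 114 120 128 132 136 137 129
  117 110 102  84]
 [  5   7   9  10  13  18  27  38  50  65  81  96 108 120 127 130 126 109
   91  80  75  66]
 [  5   6   5   4   7   8  12  11  22  34  46  54  67  85  99 103  97  81
   65  60  60  58]]
```

Call:
step_arm(increments=[{"delta_pos":[0,0,0.1],"dr":[0,0,0],"fingers":1},{"delta_pos":[0,0,0.2],"dr":[0,0,0],"fingers":1},{"delta_pos":[0,0,0.3],"dr":[0,0,0],"fingers":1},{"delta_pos":[0,0,0.3],"dr":[0,0,0],"fingers":1},{"delta_pos":[0,0,0.3],"dr":[0,0,0],"fingers":1}])

```text
time: 15.45
tool_pos: [0.4681, -0.037, 0.1032]
tool_rot: [-3.141, 0.001, 3.083]
contact_force: [-0.8, 1.0, -1.1]
opening: 0.0116
grip_force: 40.0
```

Call:
step_arm(increments=[{"delta_pos":[0,0,0.15],"dr":[0,0,0],"fingers":1},{"delta_pos":[0,0,0.3],"dr":[0,0,0],"fingers":1},{"delta_pos":[0,0,0.45],"dr":[0,0,0],"fingers":1},{"delta_pos":[0,0,0.6],"dr":[0,0,0],"fingers":1},{"delta_pos":[0,0,0.6],"dr":[0,0,0],"fingers":1}])

```text
time: 16.08
tool_pos: [0.4682, -0.0368, 0.0971]
tool_rot: [3.142, 0.001, 3.083]
contact_force: [1.4, 2.0, -1.6]
opening: 0.0114
grip_force: 40.0
```

Call:
step_arm(increments=[{"delta_pos":[0,0.02,0.1],"dr":[0,0,0],"fingers":1},{"delta_pos":[0,0.02,0.2],"dr":[0,0,0],"fingers":1},{"delta_pos":[0,0.02,0.3],"dr":[0,0,0],"fingers":1},{"delta_pos":[0,0.02,0.4],"dr":[0,0,0],"fingers":1},{"delta_pos":[0,0.02,0.4],"dr":[0,0,0],"fingers":1}])

```text
time: 16.7
tool_pos: [0.4681, -0.0367, 0.0933]
tool_rot: [-3.141, 0.001, 3.084]
contact_force: [-0.2, 2.1, 3.6]
opening: 0.0114
grip_force: 40.0
```

Call:
step_arm(increments=[{"delta_pos":[0,0,0.15],"dr":[0,0,0],"fingers":1},{"delta_pos":[0,0,0.3],"dr":[0,0,0],"fingers":1},{"delta_pos":[0,0,0.4],"dr":[0,0,0],"fingers":1},{"delta_pos":[0,0,0.45],"dr":[0,0,0],"fingers":1},{"delta_pos":[0,0,0.45],"dr":[0,0,0],"fingers":1}])

```text
time: 17.32
tool_pos: [0.4682, -0.0367, 0.0891]
tool_rot: [-3.141, 0.001, 3.083]
contact_force: [-1.1, 2.4, 7.3]
opening: 0.0116
grip_force: 40.0
```

Call:
step_arm(increments=[{"delta_pos":[0,0,0.05],"dr":[0,0,0],"fingers":1},{"delta_pos":[0,0,0.1],"dr":[0,0,0],"fingers":1},{"delta_pos":[0,0,0.12],"dr":[0,0,0],"fingers":1},{"delta_pos":[0,0,0.12],"dr":[0,0,0],"fingers":1},{"delta_pos":[0,0,0.12],"dr":[0,0,0],"fingers":1}])

```text
time: 17.95
tool_pos: [0.4683, -0.0367, 0.0886]
tool_rot: [-3.141, 0.002, 3.084]
contact_force: [-3.0, 1.9, 14.9]
opening: 0.0115
grip_force: 40.0
```

The valve is on its stop: 15 N, and the travel ended at 5 mm. I'll take a last look before handing in.

```bash
python3 -c "
from h import *
a=grab('scene');go(.468,-.0368,.0886,176.7)
cv2.imwrite('pics/c6.png',cv2.resize(a,(800,600),interpolation=cv2.INTER_CUBIC))
"
```

```text
t 18.00 pos [ 0.4683 -0.0367  0.0886] rot [-1.7998e+02  1.1000e-01  1.7667e+02] F [-3.17  3.18 15.5 ] op 0.0117 gf 40.0
d cm [ 0.03 -0.01 -0.  ] dr [-0.02  0.11 -0.03]
```

View pics/c6.png

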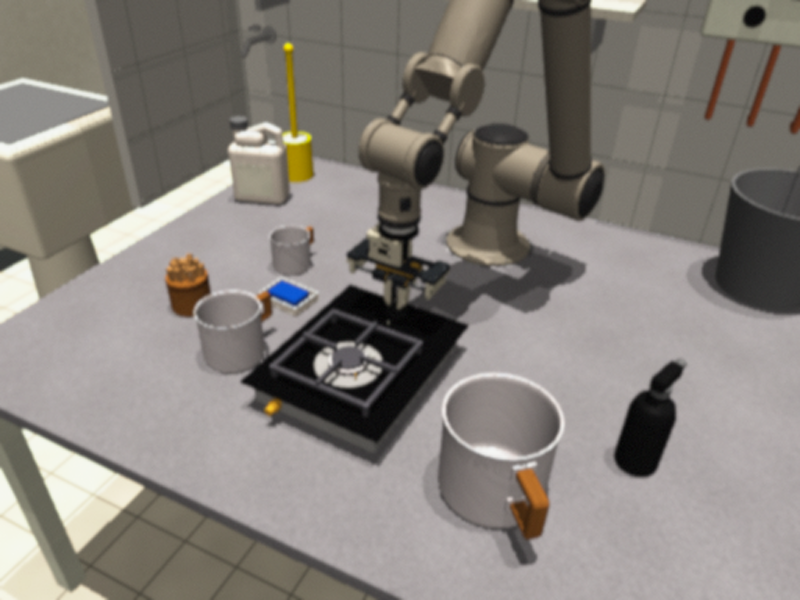

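The picture shows the mug upright on the counter at (230,330), the dish, jar, bottle and other mugs where they were, and the knob held on the spindle at (395,295).

```bash
python3 -c "
from cell import robot
print(robot.hand_in())"
```

```text
the job is handed in; nothing more can be done
None
```

I handed the job in at 18 s: the middle-sized mug stands upright on the counter beside the hob, nothing else shows as moved in the last picture, and the knob is fully home on the spindle, held pressed on its stop at about 15 N.

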